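Load the dispenser's catch tray and hold its portion slide at the mark

TASK

Get the coffee dispenser ready to pour a portion: stand the small straight-sided steel cup upright in the dispenser's open catch tray, let go of it, and push the tray fully shut. Only then pull the spring-loaded knob on the deck out until it stands over the mark strip, and keep it there: the program finishes while still holding the knob at the mark. Do not tip the cup over, and leave the other things on the worktop where they are.

Things in the scene. Friction and masses are not known exactly. Their poses are not given: they have to be found in the camera images.
- dispenser: The coffee dispenser, a low white and steel housing fixed to the worktop, standing turned so that its front looks to the robot's left: 200 mm deep (its x), 160 mm wide (its y). Origin under its middle, on the worktop; its +x points from front to back, z up; its front edge is at x = -100 mm. The front half of its top is a flat deck 74 mm above the worktop; on the rear half (x > 15 mm) stands a hopper up to 149 mm above the worktop.
- tray (a joint): How far the catch tray is slid out of the dispenser's front, m: 0 = fully shut, at most 0.125; it starts about 0.115 open. It moves along the dispenser's x, opening to -x. It stays where it is left (about 1.5 N of friction); pushing its front towards the dispenser's +x shuts it, until it meets its stop.
- tray_floor (a point): Centre of the tray's inner floor, 8 mm above the worktop; axes as the dispenser's. The inside is 148 mm long (x: -70 to +78 mm) and 120 mm wide (y: +-60 mm), its side walls reach 24 mm above the floor, its front panel 54 mm above the floor. With the tray out, only the part of the floor in front of the housing (dispenser x below -100 mm) lies open from above; the gap under the deck is 64 mm above the worktop, so the upright cup passes beneath.
- tray_front (a point): Middle of the outer face of the tray's front panel, 33 mm above the worktop; the panel is 156 mm wide, from 4 to 62 mm above the worktop. A finger lip 70 mm wide sticks out 8 mm further to the front, 48 to 56 mm above the worktop.
- pull (a joint): How far the portion slide is drawn out, m: 0 = home, at most 0.055. It moves along the dispenser's x, out to -x. A spring draws it home: 2 N at home, rising 1.2 N per 10 mm (about 7 N at 40 mm); let go, it runs back.
- knob (a point): Point on the axis of the slide's upright round knob: 110 mm above the worktop. The knob is 16 mm in diameter, a plain post from 77 to 129 mm above the worktop, with an 8 mm rod running back from it to the hopper at 79 to 87 mm. Its axis lies on the dispenser's centre line (y = 0), 50 mm or more in front of the hopper.
- mark_line (a point): Middle of the mark: a straight 4 mm wide strip lying across the deck from side to side, clipped on at both edges, under the path of the knob; 2 mm proud of the deck. Axes as the dispenser's: its x points back to the hopper. The clip's place along the deck differs from day to day (22 to 42 mm in front of the knob's home). The knob is at the mark when its axis stands over the strip.
- cup_center (a point): Centre (half-way up) of the small open steel cup without a handle, 50 mm in diameter, 52 mm high, 3 mm walls, straight sides, about 0.12 kg; it stands on the worktop to the left of the dispenser, among a small bowl and an egg timer.
- bowl: small round bowl, 53 mm wide, 26 mm high (bystander)
- timer: egg timer, round, 61 mm wide, 64 mm high (bystander)
- scoop: long-handled coffee scoop, 148 mm long (bystander)
- mug: mug with handle, 83 mm wide, 86 mm high (bystander)
- jar_a: spice jar, 41 mm wide, 105 mm high (bystander)
- jar_b: second spice jar, same size (bystander)
- canister: ribbed canister with lid, 102 mm wide, 150 mm high (bystander). It stands at the back under the wall cabinets, which begin 0.59 m ahead of the robot base, their lower edge 0.49 m above the worktop: keep the wrist close in when swinging across
- glass: drinking glass, 81 mm wide, 92 mm high, at the back (bystander)
- cup: The same cup; origin at the centre of its underside.
Mind the look-alikes: they are no part of the job. What is shaped like the cup but green or yellow is not meant.

How it is judged:
On the way, in this order (a step that is already met when the one before it is completed fails the run):
1. the cup stands upright in the open tray, let go (x of cup_center in the frame of tray_floor between -0.062 and 0.062 m and y of cup_center in the frame of tray_floor between -0.052 and 0.052 m and z of cup_center in the frame of tray_floor below 0.036 m and angle between cup_center's own z axis and vertical below 0.2 rad and value of joint tray above 0.05 m and contact force between the fingers and cup below 0.1 N), for 0.2 s.
2. the tray is shut with the cup upright in it (x of cup_center in the frame of tray_floor between -0.062 and 0.062 m and y of cup_center in the frame of tray_floor between -0.052 and 0.052 m and z of cup_center in the frame of tray_floor below 0.036 m and angle between cup_center's own z axis and vertical below 0.2 rad and value of joint tray below 0.006 m), for 0.2 s.
3. the knob is held over the mark (x of knob in the frame of mark_line between -0.005 and 0.005 m and contact force between the fingers and pull above 1.5 N), for 0.5 s.
At the end, for the whole second after the job is handed in: The cup stands upright (within 0.2 rad) in the tray, the tray is shut to within 6 mm, and the fingers hold the portion slide still (contact force over 1.5 N, speed under 10 mm/s) with the knob's axis within 5 mm of the middle of the mark strip, through the last second (all of step 2 and all of step 3 and velocity of joint pull between -0.01 and 0.01 m/s); the arm keeps its last pose, push and grip.
It fails at once if the portion slide is drawn (over 12 mm) while the tray is still open (over 15 mm) (value of joint pull above 0.012 m and value of joint tray above 0.015 m).
It fails at once if the cup is tipped over (angle between cup_center's own z axis and vertical above 0.7 rad).
It fails at once if another thing on the worktop is moved by more than 30 mm (distance of any of bowl, timer, scoop, mug, jar_a, jar_b, canister, glass from where it was at the start of the episode above 0.03 m).
It also fails if it takes over 64 s, if anything falls off the work surface, if the arm or the gripper's body presses on something with over 40 N, if the wrist force passes 120 N, or if a joint passes its speed limit or range.

ROBOT

A 6-joint arm with a two-finger parallel gripper is mounted at the origin on a cart in front of the work surface, level with it; the furniture and walls round the work are solid. World frame = base frame: x ahead of the robot, y to its left, z up, the work surface at z = 0. Lengths are in m, angles in rad, forces in N, time in s.
With the tool pointing down it reaches from about 0.35 to 0.95 m from the base axis. Payload 17.4 kg.
Tool frame: the origin (TCP) lies at the centre of the arm's flange, where the gripper is bolted on; the fingertips stand 186 mm ahead of it and the grasp point (between the pads) lies 167 mm ahead of it; z points along the fingers, y is the line along which they close (so a half turn about z gives the same grasp; the last joint's range is limited). The gripper opens to 93 mm and grips with 3 to 60 N. Pads are 15 mm wide; open, the fingers measure 128 mm over their backs; the gripper's body (75 mm by 188 mm) begins 65 mm behind the grasp point.
Start: joints at [1.077, 0.116, 1.442, -0, 1.584, -0.038], TCP at [0.297, 0.606, 0.405] pointing down, gripper open.
Joint ranges: [-2.83, 2.83], [-0.83, 2.19], [0.07, 2.5], [-1.14, 4.28], [0.01, 3], [-2.97, 2.97]. Speed limits (rad/s): [1.89, 1.89, 2.22, 3.14, 3.14, 3.14].

INTERFACE

Orientations are given as a rotation vector (axis times angle).
In Python, from bench import robot gives the robot as it stands.
- The arm moves only by the tool send_rows, never from a script. Its argument "steps" is a list that holds one entry, the list of rows, each a list of 7 numbers: the shift along the world's x, y, z in cm, then the turn, a rotation vector about the world's x, y, z in rad, then the closure in counts, from 0 (fully open) to 255 (shut). A call has exactly 10 rows; each row is the pose to reach, as a shift and turn from the pose commanded when the call began; what a row does not reach only later rows make up. A row lasts 1/12 s, in which the tool goes at most 41.7 mm and 7.16 degrees, less where a joint would pass 70% of its speed; a pose out of reach is approached as far as the arm can. A call with a gripper value outside its range is refused whole. The fingers move at their own pace and stop on an object; "squeeze" is the grip in N (left out, the last holds). Time passes only in rows, so rows that repeat a pose let the fingers close, or fill a call up. It gives the time, the measured TCP pose, the force, the opening and the grip force at its end, in the units of the state.
- robot.state(): the state, without advancing time (a new reading comes with each control period).
- robot.read_camera(name): name is "scene" or "top" or "wrist"; returns the picture (420x560x3 uint8, red, green, blue); there is no depth.
- robot.camera_model(name): a dict with "fx", "fy", "cx", "cy" (pixels), "k1" (the pictures are not rectified: a ray, as slopes to the right and down, at radius r is drawn at 1 + k1 r^2 times it, then the intrinsics apply), "pose" (4x4, takes a point from camera to world coordinates); the wrist camera has in their place "tool_from_camera" (4x4, takes a point from camera to tool coordinates, whose origin is the TCP and whose axes are the flange's). Camera axes: x right, y down, z forward; pixel columns grow to the right and rows downward; lengths in m; the calibration is good to about 2 mm. A picture is of the moment at which its call begins: read the wrist's pose just before it. camera_model takes no time and is no camera call.
- robot.sign_off(): hands the job in; it is judged then, once.
The state is a dict: "t": time; "joint_positions": joint angles; "qvel": joint speeds; "joint_efforts": joint torques, N m; "tcp_pos": TCP position; "tcp_rot": TCP orientation; "wrist_force": force on the tool from outside, world axes, zero at the start; "moment": the same for the moment, N m; "opening": opening from 0.0 (shut) to 1.0 (fully open); "grip_force": force on a finger pad.
Only numpy, scipy, OpenCV 4.12 (cv2) and the standard library are available. Lean on these libraries where they do the work, as an engineer would, in place of code of your own. Each camera call takes 0.05 s, during which the arm holds its last target. There are 200 camera calls.

## Working session

There is one attempt and no reset: what is moved stays moved. The work goes in short steps, Python scripts to look and compute and a tool call to move; the robot and the scene stay as the last step left them, time stands still between calls to the robot, and variables do not carry over. Pictures are saved under pics/ and viewed, at most 10 in all, crops included, and the job is handed in when it is done.

Besides the shell and the picture viewer there is one more tool, called as name(argument=value, ...), one argument or row to a line, values as JSON. send_rows: Moves the arm, as the interface text tells. Its arguments: {"type":"object","properties":{"steps":{"type":"array"},"squeeze":{"type":"number"}},"required":["steps"]}

```bash
mkdir -p pics; cat > h.py <<'E'
import numpy as np, cv2
from scipy.spatial.transform import Rotation as R
from bench import robot
def pose(name,st=None):
    m=robot.camera_model(name)
    if 'pose' in m: return m,np.array(m['pose'])
    T=np.eye(4);T[:3,:3]=R.from_rotvec(st['tcp_rot']).as_matrix();T[:3,3]=st['tcp_pos']
    return m,T@np.array(m['tool_from_camera'])
def ray(m,T,u,v):
    x,y=(u-m['cx'])/m['fx'],(v-m['cy'])/m['fy']
    rd=np.hypot(x,y);r=rd
    for _ in range(30): r=rd/(1+m['k1']*r*r)
    s=r/rd if rd>0 else 1
    return T[:3,3],T[:3,:3]@np.array([x*s,y*s,1])
def at(m,T,u,v,z):
    o,d=ray(m,T,u,v); return o+d*(z-o[2])/d[2]
def proj(m,T,p):
    q=T[:3,:3].T@(np.array(p)-T[:3,3]);x,y=q[0]/q[2],q[1]/q[2];k=1+m['k1']*(x*x+y*y)
    return m['cx']+m['fx']*x*k,m['cy']+m['fy']*y*k
def snap(name,fn):
    st=robot.state();im=robot.read_camera(name)[:,:,::-1].copy();cv2.imwrite('pics/'+fn,im)
    m,T=pose(name,st);return im,m,T,st
E
python3 - <<'E'
from h import *
for n in('scene','top'):
    im,m,T,st=snap(n,n+'0.png');print(n,T.round(3).tolist(),m['fx'])
print(st)
m=robot.camera_model('wrist');print(m)
E
```

```text
scene [[0.517, -0.518, 0.682, -0.441], [-0.856, -0.317, 0.408, -0.532], [0.005, -0.795, -0.607, 0.959], [0.0, 0.0, 0.0, 1.0]] 520.1539133414312
top [[-0.449, -0.809, 0.379, -0.104], [-0.894, 0.404, -0.196, 0.374], [0.006, -0.427, -0.904, 1.574], [0.0, 0.0, 0.0, 1.0]] 468.18898385978395
{'t': 0.05, 'joint_positions': array([ 1.07721522e+00,  1.16430099e-01,  1.44225080e+00, -1.84915790e-05,
        1.58397513e+00, -3.78131493e-02]), 'qvel': array([-5.35543310e-04, -6.98323115e-04,  1.85891761e-03,  6.62926929e-05,
        2.66416846e-03,  3.22231990e-04]), 'joint_efforts': array([ 4.99048583e-04, -7.23608565e+01, -6.24495149e+01,  7.82762747e-02,
        2.30534188e-02, -4.25712210e-05]), 'tcp_pos': array([0.29712093, 0.60609018, 0.40405174]), 'tcp_rot': array([-7.09679502e-01, -3.06011675e+00,  1.61922144e-03]), 'wrist_force': array([0.39296827, 0.07214451, 0.18721072]), 'moment': array([0.04046087, 0.02584102, 0.041708  ]), 'grip_force': 0.0, 'opening': 0.9989988391387632}
{'fx': 346.60629513604994, 'fy': 346.60629513604994, 'cx': 286.73030334067283, 'cy': 209.23681837287916, 'k1': -0.08428659455162378, 'tool_from_camera': array([[ 5.84219225e-04, -9.56876088e-01, -2.90495800e-01,
         8.08972938e-02],
       [ 9.99999771e-01,  4.59929039e-04,  4.96131066e-04,
         4.17664068e-04],
       [-3.41128500e-04, -2.90496024e-01,  9.56876138e-01,
         1.94761009e-02],
       [ 0.00000000e+00,  0.00000000e+00,  0.00000000e+00,
         1.00000000e+00]])}
```

View pics/top0.png

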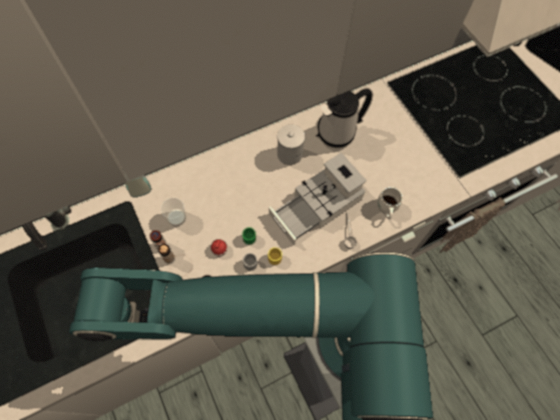

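View pics/scene0.png

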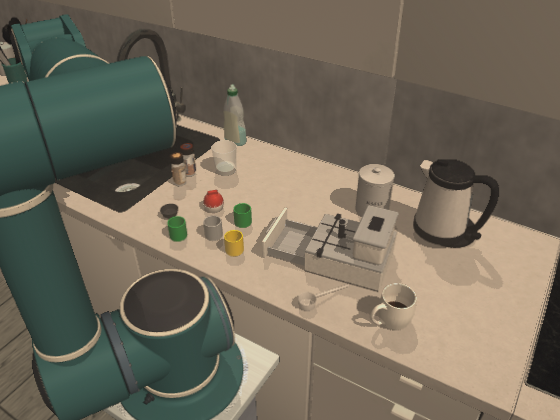

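The top view shows the tray to the left of the dispenser, with its panel running (270,205)-(292,240). The cup-shaped candidates in the scene view are steel (213,228), green (242,216), green (178,229) and yellow (233,244). Only the one at (213,228), seen at (250,261) in the top view, is steel. I'll confirm it in an enlarged crop.

```bash
python3 - <<'E'
from h import *
im=cv2.imread('pics/scene0.png')[170:310,150:420]
cv2.imwrite('pics/c1.png',cv2.resize(im,None,fx=2.9,fy=2.9,interpolation=cv2.INTER_CUBIC))
m,T=pose('scene');mt,Tt=pose('top')
for n,u,v,z in[('cup',213,228,.026),('green',242,216,.026),('yel',233,244,.026),('green2',178,229,.026),('timer',213,202,.03)]: print(n,at(m,T,u,v,z).round(3))
for n,u,v,z in[('cupT',250,261,.026),('yelT',275,256,.026),('pan',270,205,.062),('pan2',292,240,.062)]: print(n,at(mt,Tt,u,v,z).round(3))
E
```

```text
cup [0.396 0.209 0.026]
green [0.481 0.171 0.026]
yel [0.371 0.123 0.026]
green2 [0.341 0.289 0.026]
timer [0.486 0.278 0.03 ]
cupT [0.395 0.207 0.026]
yelT [0.373 0.121 0.026]
pan [0.541 0.057 0.062]
pan2 [0.388 0.048 0.062]
```

View pics/c1.png

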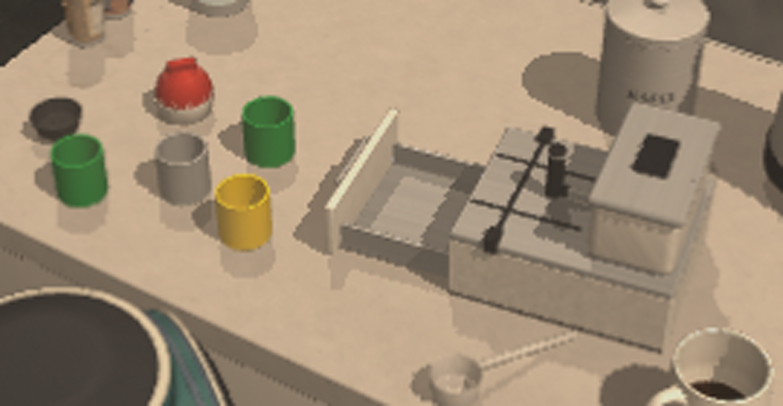

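The crop confirms the plain steel cup at crop (183,168), with green and yellow look-alikes around it. The mark strip runs from clip to clip, (492,240)-(546,133), and the knob top is at (559,150). Next I measure the dispenser.

```bash
python3 - <<'E'
from h import *
m,T=pose('scene')
for n,u,v,z in[('deckFL',505,128,.074),('deckFR',450,238,.074),('deckBR',663,350,.0),('baseFR',450,292,0),('knobtop',559,147,.129),('strip1',492,238,.076),('strip2',546,133,.076),('stripmid',519,186,.076),('panR',334,208,.062),('panL',393,114,.062),('bowl',56,115,.015),('line a',470,203,.074),('line a2',580,228,.074)]:
    print(n,at(m,T,u/2.9+150,v/2.9+170,z).round(3))
E
```

```text
deckFL [ 0.557 -0.051  0.074]
deckFR [ 0.399 -0.082  0.074]
deckBR [ 0.441 -0.271  0.   ]
baseFR [ 0.407 -0.079  0.   ]
knobtop [ 0.496 -0.133  0.129]
strip1 [ 0.416 -0.113  0.076]
strip2 [ 0.568 -0.088  0.076]
stripmid [ 0.488 -0.102  0.076]
panR [0.39  0.032 0.062]
panL [0.533 0.057 0.062]
bowl [0.404 0.379 0.015]
line a [ 0.447 -0.074  0.074]
line a2 [ 0.468 -0.172  0.074]
```

send_rows(
  steps=[
    [[1,-4,-0.7,0,0,-0.09,60],[2,-8,-1.4,0,0,-0.19,60],[3,-12,-2,0,0,-0.28,60],[4,-16,-2.7,0,0,-0.38,60],[5,-20,-3.4,0,0,-0.47,60],[6,-24,-4,0,0,-0.57,60],[7,-28,-4.7,0,0,-0.66,60],[8,-32,-5.4,0,0,-0.75,60],[9,-36,-6,0,0,-0.85,60],[9.9,-39.8,-6.4,0,0,-0.942,60]],
  ],
  squeeze=20,
)

```text
t: 0.93
tcp_pos: [0.3959, 0.2061, 0.34]
tcp_rot: [-2.027, -2.4, 0.001]
wrist_force: [1.3, -0.0, -0.5]
opening: 0.767
grip_force: 0.0
```

send_rows(
  steps=[
    [[0,0,0,0,0,0,40],[0,0,0,0,0,0,40],[0,0,0,0,0,0,40],[0,0,0,0,0,0,40],[0,0,0,0,0,0,40],[0,0,0,0,0,0,40],[0,0,0,0,0,0,40],[0,0,0,0,0,0,40],[0,0,0,0,0,0,40],[0,0,0,0,0,0,40]],
  ],
)

```text
t: 1.77
tcp_pos: [0.3961, 0.2082, 0.3407]
tcp_rot: [-2.021, -2.405, 0.0]
wrist_force: [1.2, 0.7, -0.6]
opening: 0.844
grip_force: 0.0
```

```bash
python3 - <<'E'
from h import *
im,m,T,st=snap('wrist','w1.png')
print(st['t'],st['tcp_pos'],st['tcp_rot'],R.from_rotvec(st['tcp_rot']).as_matrix().round(3).tolist(),st['opening'],st['joint_positions'].round(2))
print(proj(m,T,[.396,.208,.052]))
E
```

```text
1.7667 [0.39609208 0.20824286 0.34071965] [-2.02075120e+00 -2.40536588e+00  8.21335395e-05] [[-0.172, 0.985, -0.0], [0.985, 0.172, -0.0], [0.0, -0.0, -1.0]] 0.8438357855754369 [ 0.43 -0.38  1.99  0.    1.53  0.25]
(np.float64(285.9128391808926), np.float64(209.12129567665764))
```

View pics/w1.png

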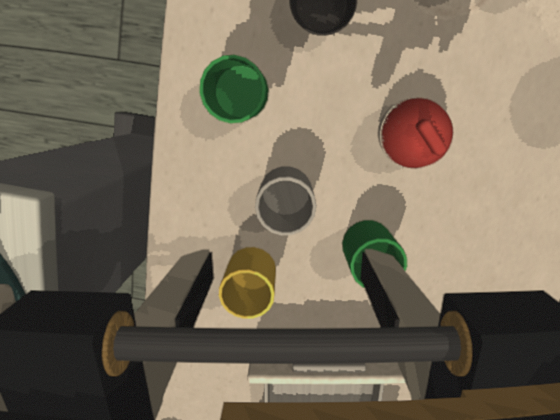

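The wrist view shows the steel cup's rim centred at (286,204), against (286,209) predicted, so it lies about 4 mm further to +y. The fingers clear the green cup (375,255) and the yellow one (248,280), so I go down and grip.

send_rows(
  steps=[
    [[-0.1,0.4,-2,0,0,0,40],[-0.1,0.4,-4.5,0,0,0,40],[-0.1,0.4,-7,0,0,0,40],[-0.1,0.4,-9.5,0,0,0,40],[-0.1,0.4,-11.5,0,0,0,40],[-0.1,0.4,-13,0,0,0,40],[-0.1,0.4,-13.6,0,0,0,40],[-0.1,0.4,-13.6,0,0,0,40],[-0.1,0.4,-13.6,0,0,0,80],[-0.1,0.4,-13.6,0,0,0,110]],
  ],
  squeeze=15,
)

```text
t: 2.65
tcp_pos: [0.3955, 0.2122, 0.206]
tcp_rot: [2.021, 2.405, 0.002]
wrist_force: [0.0, -0.2, 0.2]
opening: 0.741
grip_force: 0.0
```

send_rows(
  steps=[
    [[0,0,0,0,0,0,150],[0,0,0,0,0,0,150],[0,0,0,0,0,0,150],[0,0,0,0,0,0,150],[0,0,0,0,0,0,150],[0,0,0,0,0,0,150],[0,0,0,0,0,0,150],[0,0,0,0,0,0,150],[0,0,0,0,0,0,150],[0,0,0,0,0,0,150]],
  ],
)

```text
t: 3.48
tcp_pos: [0.3953, 0.2122, 0.2053]
tcp_rot: [2.021, 2.405, 0.001]
wrist_force: [-1.6, -0.3, 6.5]
opening: 0.545
grip_force: 15.0
```

send_rows(
  steps=[
    [[0,0,1.5,0,0,0,150],[0,0,4,0,0,0,150],[0,0,7,0,0,0,150],[0,0,10,0,0,0,150],[0.6,-2,11,0,0,0,150],[1.6,-5,11,0,0,0,150],[2.8,-8.5,11,0,0,0,150],[4,-12,11,0,0,0,150],[5,-15.5,11,0,0,0,150],[6,-18.5,11,0,0,0,150]],
  ],
)

```text
t: 4.32
tcp_pos: [0.4551, 0.025, 0.3148]
tcp_rot: [2.021, 2.405, 0.0]
wrist_force: [0.5, 1.2, -0.6]
opening: 0.542
grip_force: 15.0
```

send_rows(
  steps=[
    [[0.5,-1.5,0,0,0,0,150],[1,-3,0,0,0,0,150],[1.3,-4,0,0,0,0,150],[1.4,-4.2,0,0,0,0,150],[1.4,-4.2,0,0,0,0,150],[1.4,-4.2,0,0,0,0,150],[1.4,-4.2,0,0,0,0,150],[1.4,-4.2,0,0,0,0,150],[1.4,-4.2,0,0,0,0,150],[1.4,-4.2,0,0,0,0,150]],
  ],
)

```text
t: 5.15
tcp_pos: [0.4691, -0.0145, 0.3148]
tcp_rot: [2.02, 2.406, 0.0]
wrist_force: [-0.1, 0.9, -1.5]
opening: 0.545
grip_force: 15.0
```

```bash
python3 - <<'E'
from h import *
im,m,T,st=snap('wrist','w2.png');print(st['tcp_pos'],st['opening'],st['grip_force'])
im,m,T,st=snap('scene','s2.png');
E
```

```text
[ 0.46905342 -0.0145174   0.31478947] 0.5451246371189024 15.0000477489084
```

View pics/w2.png

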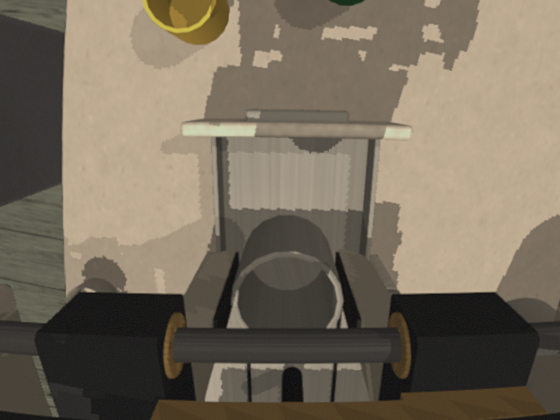

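The wrist view shows the tray under the held cup. The top edge of the panel runs (183,128)-(410,132), square to the tool, and the top of the side walls is near x=219 and x=372. I compute the offsets.

```bash
python3 - <<'E'
from h import *
m,T=pose('wrist',robot.state())
for n,u,v,z in[('panL',183,123,.062),('panR',411,127,.062),('panLi',183,136,.062),('panRi',411,139,.062),('lip',247,112,.056),('lip2',348,114,.056),('wallL',219,160,.032),('wallR',372,160,.032),('knob',292,372,.129)]: print(n,at(m,T,u,v,z).round(4))
E
```

```text
panL [0.3899 0.0427 0.062 ]
panR [0.5395 0.0665 0.062 ]
panLi [0.3907 0.0342 0.062 ]
panRi [0.5415 0.0589 0.062 ]
lip [0.4302 0.0565 0.056 ]
lip2 [0.4971 0.067  0.056 ]
wallL [0.4116 0.0166 0.032 ]
wallR [0.5269 0.037  0.032 ]
knob [ 0.4851 -0.0838  0.129 ]
```

send_rows(
  steps=[
    [[0.3,0.4,-1,0,0,0,150],[0.6,0.8,-3,0,0,0,150],[0.6,0.8,-5,0,0,0,150],[0.6,0.8,-7,0,0,0,150],[0.6,0.8,-8.5,0,0,0,150],[0.6,0.8,-9.5,0,0,0,150],[0.6,0.8,-9.9,0,0,0,150],[0.6,0.8,-10.1,0,0,0,150],[0.6,0.8,-10.1,0,0,0,150],[0.6,0.8,-10.1,0,0,0,150]],
  ],
)

```text
t: 6.08
tcp_pos: [0.4754, -0.0069, 0.2144]
tcp_rot: [2.021, 2.404, 0.001]
wrist_force: [0.4, 0.4, -1.7]
opening: 0.544
grip_force: 15.0
```

send_rows(
  steps=[
    [[0,0,0,0,0,0,110],[0,0,0,0,0,0,95],[0,0,0,0,0,0,85],[0,0,0,0,0,0,85],[0,0,0,0,0,0,85],[0,0,0,0,0,0,85],[0,0,0,0,0,0,85],[0,0,0,0,0,0,85],[0,0,0,0,0,0,85],[0,0,0,0,0,0,85]],
  ],
)

```text
t: 6.92
tcp_pos: [0.4751, -0.0069, 0.2137]
tcp_rot: [-2.021, -2.405, 0.0]
wrist_force: [-0.5, -0.4, -0.1]
opening: 0.664
grip_force: 0.0
```

send_rows(
  steps=[
    [[0,0,1,0,0,0,85],[0,0,2.5,0,0,0,85],[0,0,4.5,0,0,0,85],[0,0,7,0,0,0,85],[0,0,9,0,0,0,85],[0,0,11,0,0,0,85],[0,0,12,0,0,0,85],[0,0,12,0,0,0,85],[0,0,12,0,0,0,85],[0,0,12,0,0,0,85]],
  ],
)

```text
t: 7.75
tcp_pos: [0.475, -0.0069, 0.3325]
tcp_rot: [-2.02, -2.404, 0.001]
wrist_force: [-0.5, 0.6, -0.1]
opening: 0.67
grip_force: 0.0
```

```bash
python3 - <<'E'
from h import *
im,m,T,st=snap('wrist','w3.png');print(st['tcp_pos'],st['opening'])
E
```

```text
[ 0.47495826 -0.00690357  0.33253859] 0.6704067518717304
```

View pics/w3.png

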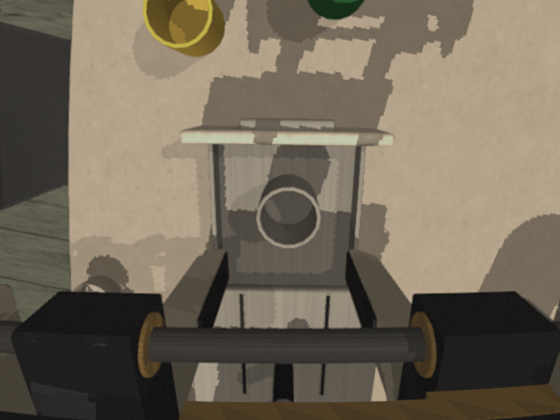

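The cup stands upright in the tray, its rim a round circle centred at (289,217), clear of the panel (row 137) and the deck edge (row 287). Next I move in front of the panel with the fingers shut and push.

send_rows(
  steps=[
    [[-0.5,3,0,0,0,0,255],[-1,6.5,0,0,0,0,255],[-1.6,9.9,0,0,0,0,255],[-1.6,9.9,0,0,0,0,255],[-1.6,9.9,-2,0,0,0,255],[-1.6,9.9,-5,0,0,0,255],[-1.6,9.9,-8,0,0,0,255],[-1.6,9.9,-10.5,0,0,0,255],[-1.6,9.9,-11.7,0,0,0,255],[-1.6,9.9,-11.7,0,0,0,255]],
  ],
)

```text
t: 8.63
tcp_pos: [0.4583, 0.0918, 0.2136]
tcp_rot: [-2.019, -2.402, 0.006]
wrist_force: [0.0, -0.1, 0.7]
opening: 0.018
grip_force: 0.0
```

send_rows(
  steps=[
    [[0.1,-0.6,0,0,0,0,255],[0.2,-1.2,0,0,0,0,255],[0.3,-1.8,0,0,0,0,255],[0.4,-2.4,0,0,0,0,255],[0.5,-3,0,0,0,0,255],[0.6,-3.6,0,0,0,0,255],[0.7,-4.2,0,0,0,0,255],[0.8,-4.8,0,0,0,0,255],[0.9,-5.4,0,0,0,0,255],[1,-6,0,0,0,0,255]],
  ],
)

```text
t: 9.47
tcp_pos: [0.4692, 0.0315, 0.2167]
tcp_rot: [-2.021, -2.405, 0.0]
wrist_force: [-0.3, 1.8, 1.3]
opening: 0.004
grip_force: 0.9
```

send_rows(
  steps=[
    [[0.1,-0.6,0,0,0,0,255],[0.2,-1.2,0,0,0,0,255],[0.3,-1.8,0,0,0,0,255],[0.4,-2.4,0,0,0,0,255],[0.5,-3,0,0,0,0,255],[0.6,-3.5,0,0,0,0,255],[0.7,-4,0,0,0,0,255],[0.8,-4.5,0,0,0,0,255],[0.9,-5,0,0,0,0,255],[0.9,-5.2,0,0,0,0,255]],
  ],
)

```text
t: 10.3
tcp_pos: [0.4783, -0.0205, 0.2167]
tcp_rot: [2.021, 2.405, 0.0]
wrist_force: [0.7, 1.1, -1.3]
opening: 0.005
grip_force: 0.8
```

send_rows(
  steps=[
    [[0.1,-0.3,0,0,0,0,255],[0.1,-0.6,0,0,0,0,255],[0.2,-0.9,0,0,0,0,255],[0.2,-1.2,0,0,0,0,255],[0.3,-1.5,0,0,0,0,255],[0.3,-1.7,0,0,0,0,255],[0.3,-1.9,0,0,0,0,255],[0.4,-2.1,0,0,0,0,255],[0.4,-2.2,0,0,0,0,255],[0.4,-2.3,0,0,0,0,255]],
  ],
)

```text
t: 11.13
tcp_pos: [0.4822, -0.043, 0.2168]
tcp_rot: [2.021, 2.405, 0.0]
wrist_force: [0.2, 1.3, -0.3]
opening: 0.007
grip_force: 0.8
```

send_rows(
  steps=[
    [[0,-0.1,0,0,0,0,255],[0,-0.2,0,0,0,0,255],[0,-0.3,0,0,0,0,255],[0.1,-0.4,0,0,0,0,255],[0.1,-0.5,0,0,0,0,255],[0.1,-0.6,0,0,0,0,255],[0.1,-0.6,0,0,0,0,255],[0.1,-0.6,0,0,0,0,255],[0.1,-0.6,0,0,0,0,255],[0.1,-0.6,0,0,0,0,255]],
  ],
)

```text
t: 11.97
tcp_pos: [0.4827, -0.0466, 0.2168]
tcp_rot: [-2.016, -2.4, -0.007]
wrist_force: [-9.3, 38.4, 10.9]
opening: 0.004
grip_force: 19.9
```

The tray met its stop at 38 N. I back off, rise and look at the knob and the strip.

send_rows(
  steps=[
    [[-0.2,1,0,0,0,0,255],[-0.4,2.5,0,0,0,0,255],[-0.4,2.5,2,0,0,0,200],[-0.4,2.5,5,0,0,0,150],[-0.4,2.5,8.5,0,0,0,85],[-0.4,2.5,12,0,0,0,85],[-0.4,2.5,15.5,0,0,0,85],[0,0,16,0,0,0,85],[0.5,-3,16,0,0,0,85],[0.9,-6,16,0,0,0,85]],
  ],
)

```text
t: 12.8
tcp_pos: [0.4921, -0.1097, 0.3779]
tcp_rot: [2.018, 2.405, 0.001]
wrist_force: [0.6, 1.0, -0.6]
opening: 0.531
grip_force: 0.0
```

send_rows(
  steps=[
    [[0,0,0,0,0,0,85],[0,0,0,0,0,0,85],[0,0,0,0,0,0,85],[0,0,0,0,0,0,85],[0,0,0,0,0,0,85],[0,0,0,0,0,0,85],[0,0,0,0,0,0,85],[0,0,0,0,0,0,85],[0,0,0,0,0,0,85],[0,0,0,0,0,0,85]],
  ],
)

```text
t: 13.63
tcp_pos: [0.4921, -0.1088, 0.3768]
tcp_rot: [2.021, 2.405, 0.0]
wrist_force: [-0.2, -0.6, 0.5]
opening: 0.665
grip_force: 0.0
```

```bash
python3 - <<'E'
from h import *
im,m,T,st=snap('wrist','w4.png');print(st['t'],st['tcp_pos'],st['opening'])
E
```

```text
13.6333 [ 0.49214162 -0.10881061  0.37676489] 0.6648230999732551
```

View pics/w4.png

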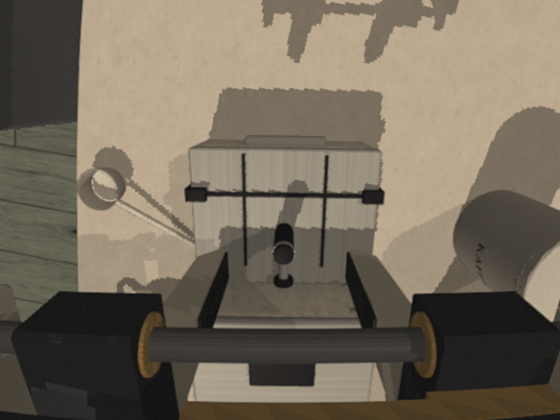

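The picture shows the strip across the deck at row 195, from clip (196,194) to clip (373,196). The knob's top is near (283,253), its base near (284,232), and the tray front is flush (row 142). I measure these.

```bash
python3 - <<'E'
from h import *
m,T=pose('wrist',robot.state())
for n,u,v,z in[('knobtop',283,253,.129),('knobbase',284,231,.077),('stripL',196,194,.076),('stripM',284,195,.076),('stripR',373,196,.076),('deckFL',191,149,.074),('deckFR',379,150,.074),('panel',284,142,.062)]: print(n,at(m,T,u,v,z).round(4))
im=cv2.imread('pics/w4.png');print(im[185:300,284].mean(1).astype(int).tolist())
cv2.imwrite('pics/c4.png',cv2.resize(im[130:300,180:390],None,fx=3.5,fy=3.5,interpolation=cv2.INTER_CUBIC))
E
```

```text
knobtop [ 0.4936 -0.1296  0.129 ]
knobbase [ 0.4944 -0.1321  0.077 ]
stripL [ 0.4158 -0.1127  0.076 ]
stripM [ 0.489  -0.1008  0.076 ]
stripR [ 0.563  -0.0886  0.076 ]
deckFL [ 0.4074 -0.0761  0.074 ]
deckFR [ 0.5591 -0.0503  0.074 ]
panel [ 0.4816 -0.0589  0.062 ]
[142, 139, 141, 142, 142, 142, 127, 78, 39, 34, 33, 45, 85, 122, 131, 116, 112, 111, 104, 93, 91, 90, 92, 92, 90, 88, 89, 90, 90, 91, 90, 90, 90, 90, 90, 91, 90, 79, 41, 16, 12, 15, 19, 17, 15, 16, 14, 22, 14, 21, 20, 13, 13, 18, 20, 28, 50, 67, 61, 33, 18, 27, 31, 28, 34, 30, 34, 32, 37, 36, 37, 36, 36, 37, 39, 40, 38, 38, 40, 60, 84, 95, 97, 96, 96, 96, 97, 97, 97, 96, 97, 96, 97, 87, 60, 29, 20, 23, 26, 23, 22, 15, 36, 65, 83, 85, 87, 84, 87, 89, 87, 89, 89, 90, 92]
```

View pics/c4.png

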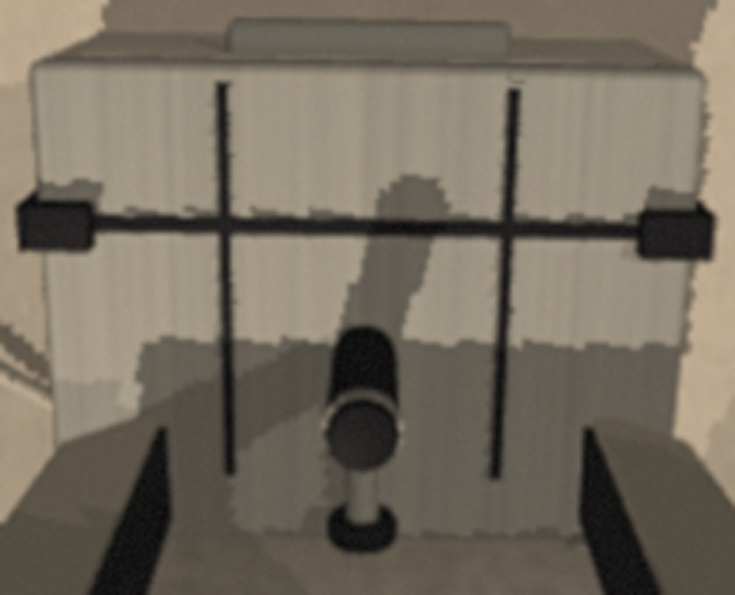

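The crop shows the knob's top disc centred at crop (361,433), which is (283,254) in the full picture, and the strip at crop row 227 (full row 195). The pull comes to about 31 mm, within the 22-42 mm range. I grip the knob with the pads at 94-129 mm height, above the rod.

send_rows(
  steps=[
    [[0.1,-1.2,0,0,0,0,85],[0.2,-2.2,0,0,0,0,85],[0.2,-2.2,-1.5,0,0,0,85],[0.2,-2.2,-3.5,0,0,0,100],[0.2,-2.2,-5.5,0,0,0,120],[0.2,-2.2,-7.5,0,0,0,120],[0.2,-2.2,-9,0,0,0,120],[0.2,-2.2,-9.6,0,0,0,150],[0.2,-2.2,-9.6,0,0,0,170],[0.2,-2.2,-9.6,0,0,0,190]],
  ],
  squeeze=40,
)

```text
t: 14.52
tcp_pos: [0.4943, -0.1314, 0.2813]
tcp_rot: [2.022, 2.404, -0.0]
wrist_force: [0.3, 0.6, -0.5]
opening: 0.364
grip_force: 0.0
```

send_rows(
  steps=[
    [[0,0,0,0,0,0,255],[0,0,0,0,0,0,255],[0,0,0,0,0,0,255],[0,0,0,0,0,0,255],[0,0,0,0,0,0,255],[0,0,0,0,0,0,255],[0,0,0,0,0,0,255],[0,0,0,0,0,0,255],[0,0,0,0,0,0,255],[0,0,0,0,0,0,255]],
  ],
)

```text
t: 15.35
tcp_pos: [0.4938, -0.1311, 0.2817]
tcp_rot: [-2.021, -2.405, 0.002]
wrist_force: [-11.0, -1.9, 8.3]
opening: 0.165
grip_force: 40.0
```

The fingers stopped at about 15.4 mm, which matches the 16 mm knob. I pull about 31 mm.

send_rows(
  steps=[
    [[-0.1,0.4,0,0,0,0,255],[-0.1,0.8,0,0,0,0,255],[-0.2,1.2,0,0,0,0,255],[-0.3,1.6,0,0,0,0,255],[-0.3,2,0,0,0,0,255],[-0.4,2.4,0,0,0,0,255],[-0.5,2.8,0,0,0,0,255],[-0.5,3.1,0,0,0,0,255],[-0.5,3.1,0,0,0,0,255],[-0.5,3.1,0,0,0,0,255]],
  ],
)

```text
t: 16.18
tcp_pos: [0.4888, -0.1003, 0.2817]
tcp_rot: [2.021, 2.405, -0.003]
wrist_force: [-9.0, -7.2, 6.1]
opening: 0.167
grip_force: 40.0
```

```bash
python3 - <<'E'
from h import *
im,m,T,st=snap('wrist','w5.png');print(st['t'],st['tcp_pos'],st['opening'],st['wrist_force'])
im2,ms,Ts,_=snap('scene','s5.png')
a=cv2.resize(im[120:380,130:430],(692,600))
b=cv2.resize(im2[195:270,300:400],None,fx=7,fy=7,interpolation=cv2.INTER_CUBIC)
cv2.imwrite('pics/w5c.png',a);cv2.imwrite('pics/s5c.png',b)
E
```

```text
16.1833 [ 0.48883745 -0.10026756  0.28170013] 0.16693681918494824 [-9.04474238 -7.2101276   6.08375926]
```

View pics/w5c.png

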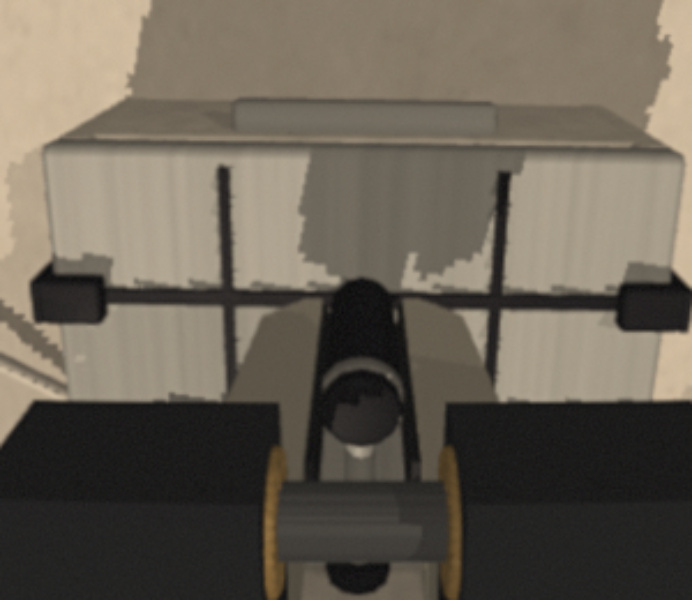

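View pics/s5c.png

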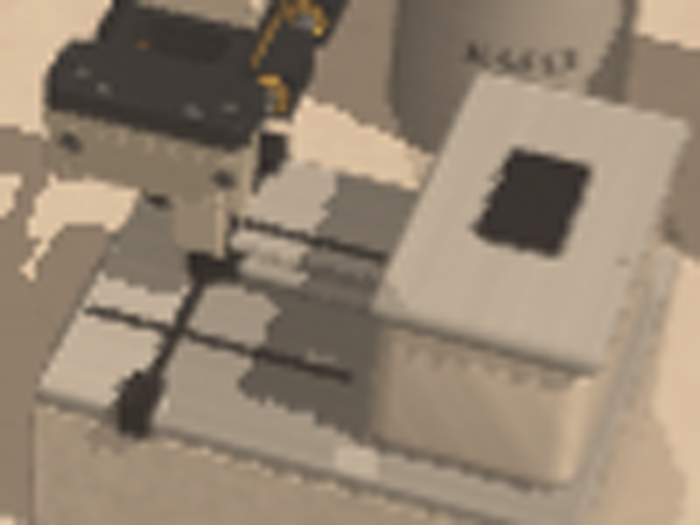

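In the wrist crop the strip is at row 298. The front of the knob's base reaches row 279, and its top disc is centred at (361,408). The scene crop shows the knob's foot standing on the strip. I compute the remaining offset.

```bash
python3 - <<'E'
from h import *
st=robot.state();m,T=pose('wrist',st);ax=np.array([.165,-.986])
f=lambda u,v,z: at(m,T,130+u/2.307,120+v/2.307,z)[:2]
s=f(361,298,.076)
print('strip',s,'base axis off',(f(361,279,.077)-s)@ax+.008,'top off',(f(361,408,.129)-s)@ax, 'tcp off',(st['tcp_pos'][:2]-s)@ax,'knobtop',f(361,408,.129))
ms,Ts=pose('scene')
g=lambda u,v,z: at(ms,Ts,300+u/7,195+v/7,z)[:2]
print('scene strip line',g(140,400,.076),g(195,290,.076),'knobbase',g(214,270,.077))
E
```

```text
strip [ 0.48904267 -0.10017342] base axis off 0.0024229953092626223 top off -0.0004263090297988621 tcp off 0.0001652195968818393 knobtop [ 0.48908029 -0.09973476]
scene strip line [ 0.41584303 -0.11418676] [ 0.47856162 -0.10337757] knobbase [ 0.49113718 -0.10466654]
```

The estimates are between -0.4 and +2.4 mm, so I pull 1 mm further to centre it and hold.

send_rows(
  steps=[
    [[0,0.1,0,0,0,0,255],[0,0.1,0,0,0,0,255],[0,0.1,0,0,0,0,255],[0,0.1,0,0,0,0,255],[0,0.1,0,0,0,0,255],[0,0.1,0,0,0,0,255],[0,0.1,0,0,0,0,255],[0,0.1,0,0,0,0,255],[0,0.1,0,0,0,0,255],[0,0.1,0,0,0,0,255]],
  ],
)

```text
t: 17.12
tcp_pos: [0.4888, -0.0995, 0.2817]
tcp_rot: [2.021, 2.404, -0.004]
wrist_force: [-10.7, -7.8, 7.2]
opening: 0.162
grip_force: 40.0
```

```bash
python3 - <<'E'
from h import *
s=robot.state();print(s['t'],s['tcp_pos'],s['grip_force'],s['wrist_force'])
print(robot.sign_off())
E
```

```text
17.1167 [ 0.48878965 -0.09947263  0.28170203] 40.001749992370605 [-10.65427088  -7.79942258   7.21245641]
the job is handed in; nothing more can be done
None
```

I handed the job in at 17.1 s: the steel cup was set upright in the tray, the tray is shut against its stop, and the knob is held over the mark strip (by my measurements within about 1.5 mm); no verdict came back, and I did not see the cup again after the tray closed.

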